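Sweep loose paint-jar caps into the parts bay

ROBOT

A 6-joint arm with a two-finger parallel gripper is mounted at the origin on the work surface. World frame = base frame: x ahead of the robot, y to its left, z up, the work surface at z = 0. Lengths are in m, angles in degrees, forces in N, time in s.
With the tool pointing down it reaches from about 0.375 to 0.9 m from the base axis. Payload 3.1 kg.
Tool frame: the origin (TCP) lies on the centre line of the jaws, within the pads' length; the fingertips stand 19 mm ahead of it and the grasp point (between the pads) is the TCP (tips_ahead is the distance from the TCP to the fingertips, in m); z points along the fingers, y is the line along which they close (so a half turn about z gives the same grasp; the last joint's range is limited). The gripper opens to 87 mm and grips with 3 to 60 N. Pads are 19 mm wide; open, the fingers measure 117 mm over their backs; the gripper's body (75 mm by 190 mm) begins 51 mm behind the grasp point.
Start: joints at [-81.79, 30.224, 82.088, -0, 67.689, -10.227], TCP at [0.198, -0.593, 0.242] pointing down, gripper open.
Joint ranges: [-176.69, 176.69], [-43.24, 126.21], [12.49, 139.97], [-82, 262], [0, 151.66], [-163.58, 163.58]. Speed limits (degrees/s): [159.86, 159.86, 180, 180, 180, 180].

INTERFACE

Orientations are given as a 3x3 rotation matrix whose columns are the frame's x, y, z axes.
In Python, from rig import read_state, capture, hand_in, trace, landmark_of, tips_ahead gives the robot as it stands.
- The arm moves only by the shell command python3 -m jog 'ROWS'. ROWS is JSON, a list of rows, each an object of numbers: "tx", "ty", "tz": the shift along the tool's x, y, z in cm; "roll": the turn about the tool's z in rad; "jaw": the opening, from 0 (shut) to 1 (fully open). A call has 1 to 8 rows; each row shifts and turns the commanded pose from where the row before left it, along the tool's axes as they then stand; what a row does not reach is not made up. A row lasts 1/10 s, in which the tool goes at most 50 mm and 8.59 degrees, less where a joint would pass 70% of its speed; a pose out of reach is approached as far as the arm can. A call with a gripper value outside its range is refused whole. The fingers move at their own pace and stop on an object; the grip force is fixed at half the most. Time passes only in rows, so rows that do not move let the fingers close. It gives the time, the measured TCP pose, the force, the opening and the grip force at its end, in the units of the state.
- read_state(): the state, without advancing time (a new reading comes with each control period).
- capture(name): name is "scene" or "top" or "wrist"; returns a dict with "img" (480x640x3 uint8, red, green, blue), "vertical_fov" (degrees; the focal length in pixels is half the picture's height over the tangent of half this angle, whatever the lens; pixels are square), "cx", "cy" (the principal point, pixels), "k1" (the pictures are not rectified: a ray, as slopes to the right and down, at radius r is drawn at 1 + k1 r^2 times it, then the intrinsics apply), "cam_to_world" (4x4, takes a point from camera to world coordinates); the wrist camera has in their place "tool_from_camera" (4x4, takes a point from camera to tool coordinates, whose origin is the TCP and whose axes are the flange's). Camera axes: x right, y up, looking along -z (the intrinsics and any distortion apply to the point x, -y, -z); pixel columns grow to the right and rows downward; lengths in m; the calibration is good to about 2 mm. A picture is of the moment at which its call begins: read the wrist's pose just before it. There is no depth.
- hand_in(): hands the job in; it is judged then, once.
Trained networks look in the newest picture that a camera, given by its name, has taken for a name from the list of things; names that differ only in an ending like _2 or _b are one class to them, and where a whole thing is asked for, a point or a joint stands for the part that bears it (a point fixed in the world has none). Each returns a list of dicts, best first, with "p" (0 to 1); they miss things now and then, are a little off and sometimes report something else, mostly with a low value. They report only what shows in the picture. A call takes as long as a camera call. They do not tell look-alikes from the thing itself.
- trace(camera, thing): "pixels" (480x640 bool, what is visible of it) and "bbox" ([left, top, width, height] in pixels, round what is visible of it).
- landmark_of(camera, thing): "point" ([row, column] in pixels: a listed point, or the origin of a listed thing).
The state is a dict: "time_s": time; "joint_positions": joint angles; "qvel": joint speeds; "tau": joint torques, N m; "position": TCP position; "tcp_rot": TCP orientation; "force": force on the tool from outside, world axes, zero at the start; "moment": the same for the moment, N m; "opening": opening from 0.0 (shut) to 1.0 (fully open); "grasp_force": force on a finger pad.
Only numpy, scipy, OpenCV 4.12 (cv2) and the standard library are available. Lean on these libraries where they do the work, as an engineer would, in place of code of your own. Each camera call takes 0.05 s, during which the arm holds its last target. There are 200 camera calls.

TASK

With the fingertips, sweep the three loose orange jar caps across the bench, through the open mouth of the wooden three-sided bay, until each lies flat and completely inside it. Keep the caps sliding on the bench: do not pick them up or lift them, and do not flick them. Leave the jars, tape, brush, bottle and mug standing or lying where they are, then take the hand clear.

Things in the scene. Friction and masses are not known exactly. Their poses are not given: they have to be found in the camera images.
- cap_a: loose screw cap of a paint jar: orange ribbed plastic disc with a yellow top, 38 mm diameter (ribs included), 16 mm high, about 15 g, lying flat on the bench. Origin: centre of its underside; z up. Slides freely when pushed from the side.
- cap_b: loose screw cap of a paint jar: orange ribbed plastic disc with a yellow top, 38 mm diameter (ribs included), 16 mm high, about 15 g, lying flat on the bench. Origin: centre of its underside; z up. Slides freely when pushed from the side.
- cap_c: loose screw cap of a paint jar: orange ribbed plastic disc with a yellow top, 38 mm diameter (ribs included), 16 mm high, about 15 g, lying flat on the bench. Origin: centre of its underside; z up. Slides freely when pushed from the side.
- bay: three-sided brown wooden bay fixed to the bench; its floor is the bench itself (white liner, no step). Inside 150 mm along its x, 120 mm along its y; walls 12 mm thick, 30 mm high on the +x, -x and +y sides; the whole -y side is the open mouth. Origin: centre of the inside floor, at bench level: mouth line at y = -0.060, back wall's inner face at y = +0.060. Cannot be moved.
- jar_red: red plastic paint jar with a black cap and paper label, 44 mm diameter, 56 mm high, about 90 g, standing loose on the bench; not to be moved. Origin: centre of its underside. It may stand among the caps.
- jar_blue: blue plastic paint jar with a black cap and paper label, 44 mm diameter, 56 mm high, about 90 g, standing loose on the bench; not to be moved. Origin: centre of its underside.
- jar_green: green plastic paint jar with a black cap and paper label, 44 mm diameter, 56 mm high, about 90 g, standing loose on the bench; not to be moved. Origin: centre of its underside.
- tape: roll of tan tape lying flat, 90 mm outer and 72 mm inner diameter, 24 mm high, loose; not to be moved. Origin: centre of its underside.
- brush: flat brush with a wooden handle, 190 mm long, lying loose along its own x axis, bristles to +x; not to be moved. Origin: underside near its middle.
- bottle: white bottle with a blue label and black cap, 52 mm diameter, 150 mm high, standing loose; not to be moved. Origin: centre of its underside.
- mug: white mug holding five upright brushes, 76 mm diameter, mug 90 mm and brushes about 205 mm high, standing loose; not to be moved. Origin: centre of its underside.
Things that resemble listed ones, but are neither listed nor needed, are in the scene too. Leave any green, grey or pink look-alike of the cap_b alone.

How it is judged (in metres and radians):
At the end, for the whole second after the job is handed in: All three caps lie flat (within 0.2 rad) and at rest on the bench, completely inside the bay (centre at least 17 mm past the mouth line and between the walls); every bystander is within 15 mm of where it started and not tipped (x of cap_a in the frame of bay between -0.06 and 0.06 m and y of cap_a in the frame of bay between -0.043 and 0.046 m and height (world z) of each of cap_a, cap_b, cap_c below 0.006 m and angle between each of cap_a, cap_b, cap_c, jar_red, jar_blue, jar_green, tape, bottle, mug's own z axis and vertical below 0.2 rad and linear speed of each of cap_a, cap_b, cap_c below 0.02 m/s and x of cap_b in the frame of bay between -0.06 and 0.06 m and y of cap_b in the frame of bay between -0.043 and 0.046 m and x of cap_c in the frame of bay between -0.06 and 0.06 m and y of cap_c in the frame of bay between -0.043 and 0.046 m and distance of each of jar_red, jar_blue, jar_green, tape, bottle, mug, brush from where it was at the start of the episode below 0.015 m); the robot touches nothing.
It fails at once if a cap is lifted more than 12 mm off the bench (height (world z) of any of cap_a, cap_b, cap_c above 0.012 m).
It fails at once if a cap is flicked (moves faster than 0.6 m/s) (linear speed of any of cap_a, cap_b, cap_c above 0.6 m/s).
It fails at once if a paint jar is moved more than 15 mm or tipped (distance of any of jar_red, jar_blue, jar_green from where it was at the start of the episode above 0.015 m or angle between any of jar_red, jar_blue, jar_green's own z axis and vertical above 0.3 rad).
It fails at once if the tape, brush, bottle or mug is moved more than 15 mm or tipped (distance of any of tape, bottle, mug, brush from where it was at the start of the episode above 0.015 m or angle between any of tape, bottle, mug's own z axis and vertical above 0.3 rad).
It also fails if it takes over 64 s, if anything falls off the work surface, if the arm or the gripper's body presses on something with over 40 N, if the wrist force passes 120 N, or if a joint passes its speed limit or range.

## Working session

There is one attempt and no reset: what is moved stays moved. The work goes in short steps, Python scripts to look and compute and a shell command to move; the robot and the scene stay as the last step left them, time stands still between calls to the robot, and variables do not carry over. Pictures are saved under pics/ and viewed, at most 10 in all, crops included, and the job is handed in when it is done.

```bash
ls; mkdir -p pics
python3 - <<'E'
from rig import *
import cv2
s=read_state();print(s['position'],s['tcp_rot'],s['opening'],s['time_s'],tips_ahead)
for n in('top','scene'):
    c=capture(n);cv2.imwrite(f'pics/{n}0.png',c['img'][:,:,::-1]);print({k:v for k,v in c.items() if k!='img'})
E
```

```text
pics
[ 0.19760206 -0.59222366  0.24056994] [[ 9.48653486e-01  3.16317036e-01 -3.09692413e-04]
 [ 3.16316962e-01 -9.48651187e-01  2.12260328e-03]
 [ 3.77625504e-04 -2.11157597e-03 -9.99997699e-01]] 1.0036467197857062 0.0 0.019
{'vertical_fov': 57.325368701311135, 'cx': 322.9257925373041, 'cy': 239.21892001987115, 'k1': -0.0006401121709484959, 'cam_to_world': array([[ 0.04963467,  0.97499627, -0.2166072 ,  0.39327025],
       [-0.99876661,  0.04817434, -0.01202014,  0.01018667],
       [-0.00128468,  0.21693666,  0.97618484,  1.06924605],
       [ 0.        ,  0.        ,  0.        ,  1.        ]])}
{'vertical_fov': 44.646607677133, 'cx': 312.1125996367738, 'cy': 236.0902292347397, 'k1': -0.1347815254512867, 'cam_to_world': array([[-0.48739531, -0.65972397,  0.57202281,  1.44927695],
       [ 0.8731327 , -0.36130547,  0.32725777,  0.51017458],
       [-0.00922483,  0.65895572,  0.75212516,  1.13555565],
       [ 0.        ,  0.        ,  0.        ,  1.        ]])}
```

View pics/top0.png

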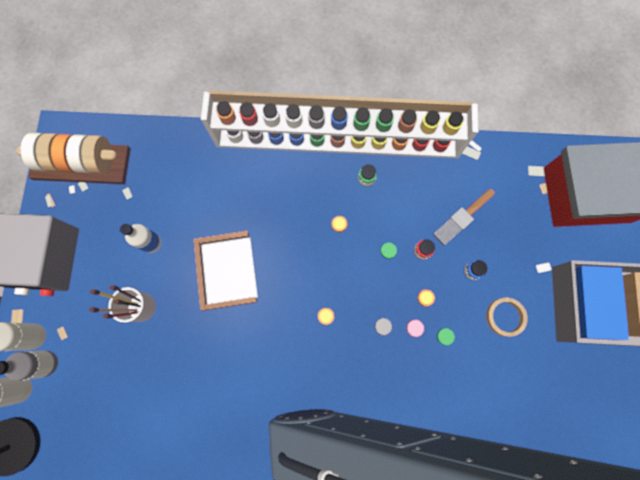

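View pics/scene0.png

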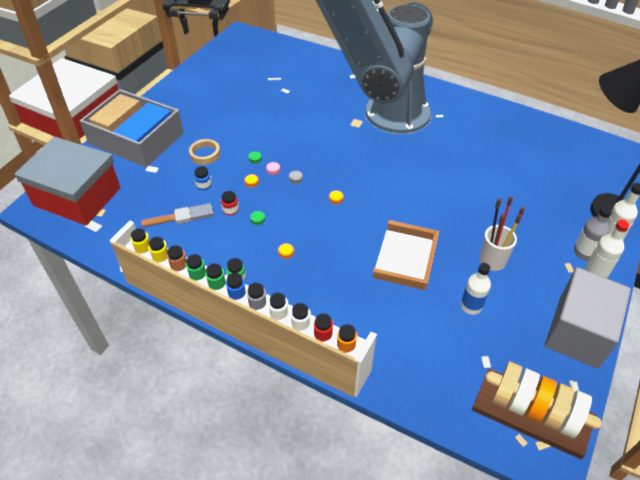

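The top view shows orange/yellow caps at (340,224), (326,316) and (427,298), given as (column, row). The bay is at about (227,270) with its mouth towards the image right, which is world -y. The red jar is at (425,249), the blue jar at (477,270), the green jar at (368,175), and the tape at (508,317). The scene view shows the same layout.

```bash
cat > h.py <<'E'
from rig import *
import numpy as np, cv2
def ray(c,u,v):
    f=240/np.tan(np.radians(c['vertical_fov']/2)); d=np.array([(u-c['cx'])/f,(v-c['cy'])/f]); s=d.copy()
    for _ in range(20): s=d/(1+c['k1']*(s@s))
    T=c['cam_to_world']; w=T[:3,:3]@np.array([s[0],-s[1],-1]); return T[:3,3],w
def plane(c,u,v,z):
    o,w=ray(c,u,v); return o+w*(z-o[2])/w[2]
def tri(c1,p1,c2,p2):
    A=np.zeros((3,3));b=np.zeros(3)
    for c,p in((c1,p1),(c2,p2)):
        o,w=ray(c,*p);w=w/np.linalg.norm(w);P=np.eye(3)-np.outer(w,w);A+=P;b+=P@o
    return np.linalg.solve(A,b)
def yellow(c):
    h=cv2.cvtColor(c['img'],cv2.COLOR_RGB2HSV); m=cv2.inRange(h,(8,110,170),(35,255,255))
    n,l,st,ce=cv2.connectedComponentsWithStats(m)
    return [(ce[i],st[i,4]) for i in range(1,n) if st[i,4]>40]
def caps(c,z=.012,box=(.2,.75,-.45,.2)):
    o=[]
    for p,a in yellow(c):
        w=plane(c,*p,z)
        if box[0]<w[0]<box[1] and box[2]<w[1]<box[3]: o.append((p.round(1),int(a),w.round(4)))
    return o
E
python3 - <<'E'
from h import *
t=capture('top');s=capture('scene')
for n,c in(('top',t),('scene',s)):
    print(n)
    for x in caps(c): print(x)
    for k,z in(('cap_a',.008),('bay',0),('jar_red',0),('jar_blue',0),('jar_green',0),('tape',0),('brush',0),('bottle',0),('mug',0)):
        for d in landmark_of(n,k)[:4 if k=='cap_a' else 1]:
            r,q=d['point'];print(k,round(d['p'],2),round(q),round(r),plane(c,q,r,z).round(3))
m=trace('top','bay')[0]['pixels']
# inner white liner
h=cv2.cvtColor(t['img'],cv2.COLOR_RGB2HSV)
w=cv2.inRange(h,(0,0,200),(180,40,255)); w[:,:190]=0;w[:,265:]=0;w[:220]=0;w[315:]=0
cn=max(cv2.findContours(w,0,2)[0],key=cv2.contourArea)
for p in cv2.boxPoints(cv2.minAreaRect(cn)): print('liner',p,plane(t,*p,0).round(4))
cn=max(cv2.findContours(m.astype('uint8'),0,2)[0],key=cv2.contourArea)
for p in cv2.boxPoints(cv2.minAreaRect(cn)): print('outer',p,plane(t,*p,.03).round(4))
E
```

```text
top
(array([480.1, 201.3]), 180, array([ 0.7448, -0.3665,  0.012 ]))
(array([338.7, 224.1]), 95, array([ 0.6683, -0.0141,  0.012 ]))
(array([425.4, 297.4]), 116, array([ 0.4973, -0.229 ,  0.012 ]))
(array([325.3, 315.8]), 71, array([0.442 , 0.0082, 0.012 ]))
cap_a 0.76 338 224 [ 0.67  -0.013  0.008]
cap_a 0.71 413 331 [ 0.417 -0.2    0.008]
cap_a 0.7 444 335 [ 0.411 -0.274  0.008]
cap_a 0.62 387 248 [ 0.613 -0.136  0.008]
bay 0.6 228 272 [0.536 0.253 0.   ]
jar_blue 0.62 470 272 [ 0.565 -0.34   0.   ]
jar_green 0.55 367 179 [ 0.794 -0.083  0.   ]
tape 0.74 505 318 [ 0.459 -0.423  0.   ]
brush 0.58 464 216 [ 0.708 -0.328  0.   ]
bottle 0.89 150 243 [0.599 0.454 0.   ]
mug 0.75 141 309 [0.436 0.454 0.   ]
scene
(array([251. , 180.2]), 128, array([ 0.4954, -0.2302,  0.012 ]))
(array([335.9, 196.7]), 135, array([0.4395, 0.0087, 0.012 ]))
(array([158. , 219.5]), 155, array([ 0.7401, -0.3664,  0.012 ]))
(array([285.6, 250.3]), 164, array([ 0.6681, -0.0138,  0.012 ]))
cap_a 0.68 335 202 [0.455 0.015 0.008]
cap_a 0.65 259 160 [ 0.41  -0.257  0.008]
cap_a 0.63 289 252 [ 0.667 -0.006  0.008]
cap_a 0.58 259 219 [ 0.606 -0.133  0.008]
bay 0.84 403 260 [0.546 0.254 0.   ]
jar_red 0.89 231 211 [ 0.613 -0.218  0.   ]
jar_blue 0.64 204 180 [ 0.549 -0.357  0.   ]
jar_green 0.65 238 284 [ 0.805 -0.066  0.   ]
tape 0.66 207 152 [ 0.444 -0.422  0.   ]
brush 0.97 178 216 [ 0.697 -0.334  0.   ]
bottle 0.86 473 306 [0.595 0.455 0.   ]
mug 0.88 491 258 [0.432 0.447 0.   ]Traceback (most recent call last):
  File "<stdin>", line 9, in <module>
IndexError: list index out of range
```

Run:
```python
from h import *
for n,(x0,y0,x1,y1) in(('top',(190,225,265,313)),('scene',(365,215,445,295))):
    c=capture(n);h=cv2.cvtColor(c['img'],cv2.COLOR_RGB2HSV)
    for nm,m,z in(('liner',cv2.inRange(h,(0,0,180),(180,50,255)),0),('outer',cv2.bitwise_not(cv2.inRange(h,(100,120,0),(125,255,255))),.03)):
        w=np.zeros_like(m);w[y0:y1,x0:x1]=m[y0:y1,x0:x1]
        cn=max(cv2.findContours(w,0,2)[0],key=cv2.contourArea)
        q=cv2.approxPolyDP(cv2.convexHull(cn),4,True)[:,0]
        for p in q: print(n,nm,p,plane(c,*p.astype(float),z)[:2].round(3),plane(c,*p.astype(float),.03-z)[:2].round(3))
    cv2.imwrite(f'pics/bay_{n}.png',cv2.resize(c['img'][y0-10:y1+10,x0-10:x1+10,::-1],None,fx=5,fy=5,interpolation=2))
    for k in('jar_red',):
        for d in landmark_of(n,k)[:1]: print(k,d,plane(c,d['point'][1],d['point'][0],0))
```

```text
top liner [249 237] [0.627 0.208] [0.621 0.203]
top liner [257 297] [0.479 0.176] [0.477 0.171]
top liner [208 304] [0.457 0.293] [0.455 0.285]
top liner [202 245] [0.601 0.323] [0.595 0.314]
top outer [246 229] [0.64  0.212] [0.647 0.217]
top outer [258 301] [0.468 0.168] [0.47  0.173]
top outer [200 310] [0.44  0.302] [0.441 0.311]
top outer [192 239] [0.609 0.34 ] [0.615 0.35 ]
jar_red {'point': [248.3, 421.1], 'p': 0.82} [ 0.61948802 -0.22123672  0.        ]
scene liner [387 230] [0.473 0.177] [0.499 0.186]
scene liner [431 240] [0.45  0.291] [0.477 0.297]
scene liner [423 279] [0.577 0.321] [0.6   0.326]
scene liner [375 267] [0.6   0.202] [0.622 0.21 ]
scene outer [388 220] [0.466 0.174] [0.44  0.165]
scene outer [439 231] [0.438 0.304] [0.411 0.298]
scene outer [425 290] [0.628 0.342] [0.606 0.337]
scene outer [373 278] [0.654 0.22 ] [0.633 0.212]
jar_red {'point': [208.3, 228.2], 'p': 0.6} [ 0.60744318 -0.23210153  0.        ]
```

View pics/bay_top.png

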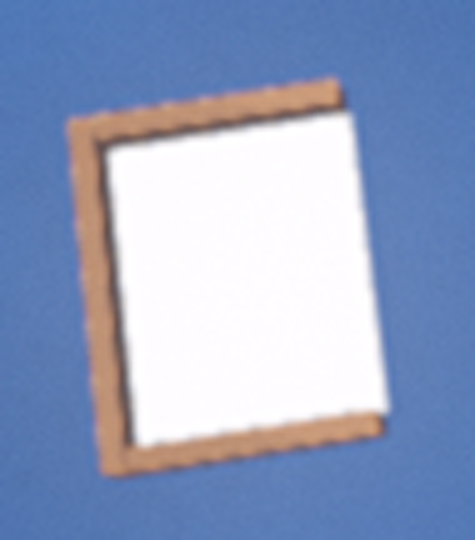

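The bay's centre is about (0.540, 0.250), rotated +12.7°, measured from the walls and the liner. I'll hold the jaws about 24 mm apart so the two fingers form a stable notch that pushes each cap.

```bash
python3 -m jog '[{"roll":-0.147,"jaw":0.28},{"roll":-0.147,"jaw":0.28},{"roll":-0.147,"jaw":0.28},{"roll":-0.147,"jaw":0.28},{"roll":-0.147,"jaw":0.28},{"roll":-0.147,"jaw":0.28},{"roll":-0.147,"jaw":0.28},{"roll":-0.147,"jaw":0.28}]'
python3 -m jog '[{"roll":-0.147,"jaw":0.28},{"roll":-0.147,"jaw":0.28},{"jaw":0.28}]'
cat >> h.py <<'E'
B=np.array([.540,.250]);a=np.radians(12.7);R=np.array([[np.cos(a),-np.sin(a)],[np.sin(a),np.cos(a)]])
def tobay(p): return R.T@(np.array(p)[:2]-B)
def go(pts,z=None):
    "pts: TCP waypoints in bay coords; prints successive tool shifts cm"
    s=read_state();p=s['position'];M=s['tcp_rot']
    print('yaw',np.degrees(np.arctan2(M[1,0],M[0,0])).round(2),'tcp bay',tobay(p).round(4),'z',p[2].round(4),'open',s['opening'],'t',s['time_s'],'F',s['force'].round(1))
    for q in pts:
        w=np.append(B+R@np.array(q[:2]),q[2]); print(q,(100*M.T@(w-p)).round(2)); p=w
E
python3 - <<'E'
from h import *
for c in([.6682,-.014],[.4965,-.2295],[.441,.0085]):print(tobay(c).round(4))
go([(.067,-.335,.15),(.067,-.335,.023),(.04,-.12,.023),(.04,.0,.023)])
E
```

```text
[ 0.067  -0.2857]
[-0.1479 -0.4582]
[-0.1497 -0.2138]
yaw 18.44 tcp bay [-0.5193 -0.747 ] z 0.2415 open 0.9995938485623255 t 1.35 F [0.7 0.2 0.3]
(0.067, -0.335, 0.15) [ 62.45 -35.14   9.15]
(0.067, -0.335, 0.023) [ 0.  -0.  12.7]
(0.04, -0.12, 0.023) [ -0.54 -21.66  -0.  ]
(0.04, 0.0, 0.023) [  1.2  -11.94  -0.  ]$[0]: bad value
$[0]: bad value
```

```bash
python3 -m jog '[{"tx":0,"ty":0,"tz":0,"roll":-0.14,"jaw":0.28}]'; python3 -c "from h import *;go([])"; python3 -m jog --help | head -20
```

```text
time_s: 1.45
position: [0.1977, -0.5929, 0.2415]
tcp_rot: [[0.894, 0.449, 0.0], [0.449, -0.894, -0.0], [0.0, 0.0, -1.0]]
force: [-0.6, -0.4, -0.4]
opening: 0.966
grasp_force: 0.0
yaw 26.65 tcp bay [-0.5192 -0.747 ] z 0.2415 open 0.9657168324144124 t 1.45 F [-0.6 -0.4 -0.4]invalid input: not JSON, or not a number
```

```bash
python3 -m jog '[{"tx":0,"ty":0,"tz":0,"roll":-0.148,"jaw":0.28},{"tx":0,"ty":0,"tz":0,"roll":-0.148,"jaw":0.28},{"tx":0,"ty":0,"tz":0,"roll":-0.148,"jaw":0.28},{"tx":0,"ty":0,"tz":0,"roll":-0.148,"jaw":0.28},{"tx":0,"ty":0,"tz":0,"roll":-0.148,"jaw":0.28},{"tx":0,"ty":0,"tz":0,"roll":-0.148,"jaw":0.28},{"tx":0,"ty":0,"tz":0,"roll":-0.148,"jaw":0.28},{"tx":0,"ty":0,"tz":0,"roll":-0.148,"jaw":0.28}]' >/dev/null
python3 -m jog '[{"tx":0,"ty":0,"tz":0,"roll":-0.148,"jaw":0.28},{"tx":0,"ty":0,"tz":0,"roll":0,"jaw":0.28}]'
python3 - <<'E'
from h import *
go([(.067,-.340,.15),(.067,-.340,.023),(.04,-.12,.023),(.04,.0,.023)])
E
```

```text
time_s: 2.45
position: [0.1977, -0.5929, 0.2416]
tcp_rot: [[-0.221, 0.975, -0.0], [0.975, 0.221, -0.0], [-0.0, -0.0, -1.0]]
force: [-0.1, 0.5, -1.2]
opening: 0.281
grasp_force: 0.0
yaw 102.77 tcp bay [-0.5192 -0.747 ] z 0.2416 open 0.2812369600727981 t 2.45 F [-0.1  0.5 -1.2]
(0.067, -0.34, 0.15) [40.64 58.67  9.15]
(0.067, -0.34, 0.023) [ 0.   0.  12.7]
(0.04, -0.12, 0.023) [22.   -2.67 -0.  ]
(0.04, 0.0, 0.023) [ 1.2e+01  1.0e-02 -0.0e+00]
```

```bash
python3 -m jog '[{"tx":2.5,"ty":3.65,"tz":0.5,"roll":0,"jaw":0.28},{"tx":2.5,"ty":3.65,"tz":0.5,"roll":0,"jaw":0.28},{"tx":2.5,"ty":3.65,"tz":0.5,"roll":0,"jaw":0.28},{"tx":2.5,"ty":3.65,"tz":0.5,"roll":0,"jaw":0.28},{"tx":2.5,"ty":3.65,"tz":0.5,"roll":0,"jaw":0.28},{"tx":2.5,"ty":3.65,"tz":0.5,"roll":0,"jaw":0.28},{"tx":2.5,"ty":3.65,"tz":0.5,"roll":0,"jaw":0.28},{"tx":2.5,"ty":3.65,"tz":0.5,"roll":0,"jaw":0.28}]' >/dev/null
python3 -m jog '[{"tx":2.5,"ty":3.65,"tz":0.5,"roll":0,"jaw":0.28},{"tx":2.5,"ty":3.65,"tz":0.5,"roll":0,"jaw":0.28},{"tx":2.5,"ty":3.65,"tz":0.5,"roll":0,"jaw":0.28},{"tx":2.5,"ty":3.65,"tz":0.5,"roll":0,"jaw":0.28},{"tx":2.5,"ty":3.65,"tz":0.5,"roll":0,"jaw":0.28},{"tx":2.5,"ty":3.65,"tz":0.5,"roll":0,"jaw":0.28},{"tx":2.5,"ty":3.65,"tz":0.5,"roll":0,"jaw":0.28},{"tx":0,"ty":0,"tz":0,"roll":0,"jaw":0.28}]'
python3 - <<'E'
from h import *
go([(.067,-.340,.12),(.067,-.340,.023),(.04,-.12,.023),(.04,.0,.023)])
c=capture('wrist');cv2.imwrite('pics/w1.png',c['img'][:,:,::-1])
E
```

```text
time_s: 4.05
position: [0.6519, -0.1014, 0.1659]
tcp_rot: [[-0.223, 0.975, 0.002], [0.975, 0.223, 0.001], [0.001, 0.003, -1.0]]
force: [-0.5, -0.2, 0.3]
opening: 0.277
grasp_force: 0.0
yaw 102.89 tcp bay [ 0.0319 -0.3674] z 0.1659 open 0.2769458166900733 t 4.05 F [-0.5 -0.2  0.3]
(0.067, -0.34, 0.12) [2.73 3.51 4.6 ]
(0.067, -0.34, 0.023) [-0.01 -0.03  9.7 ]
(0.04, -0.12, 0.023) [ 2.201e+01 -2.630e+00  1.000e-02]
(0.04, 0.0, 0.023) [1.2e+01 4.0e-02 1.0e-02]
```

View pics/w1.png

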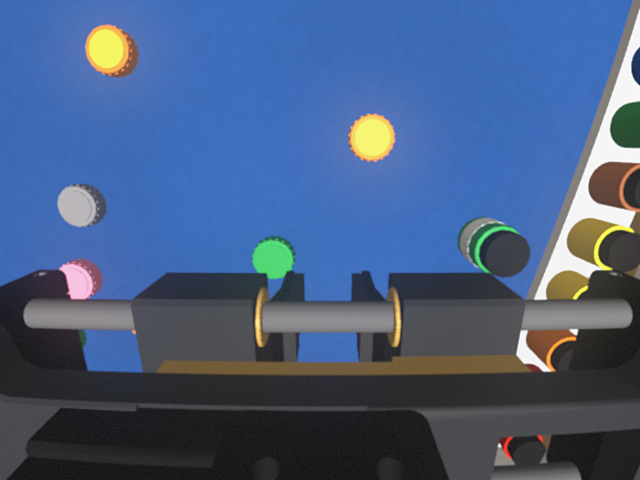

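The wrist picture shows one loose cap at (371,137) ahead and another at (108,48). The green look-alike is at (273,257) and the green jar at (493,245), so the space around the descent point is clear.

```bash
python3 -m jog '[{"tx":1.35,"ty":1.75,"tz":2,"roll":0,"jaw":0.28},{"tx":1.35,"ty":1.75,"tz":2.5,"roll":0,"jaw":0.28},{"tx":0,"ty":0,"tz":3,"roll":0,"jaw":0.28},{"tx":0,"ty":0,"tz":3,"roll":0,"jaw":0.28},{"tx":0,"ty":0,"tz":2,"roll":0,"jaw":0.28},{"tx":0,"ty":0,"tz":0,"roll":0,"jaw":0.28}]'
python3 - <<'E'
from h import *
go([(.067,-.340,.023),(.04,-.12,.023),(.04,.0,.023)])
E
```

```text
time_s: 4.7
position: [0.6735, -0.0727, 0.0382]
tcp_rot: [[-0.218, 0.976, -0.008], [0.976, 0.218, 0.002], [0.003, -0.007, -1.0]]
force: [-0.3, 0.4, -0.6]
opening: 0.283
grasp_force: 0.0
yaw 102.59 tcp bay [ 0.0593 -0.3441] z 0.0382 open 0.2831326087402434 t 4.7 F [-0.3  0.4 -0.6]
(0.067, -0.34, 0.023) [0.41 0.78 1.52]
(0.04, -0.12, 0.023) [21.99 -2.74  0.09]
(0.04, 0.0, 0.023) [12.   -0.02  0.04]
```

```bash
python3 -m jog '[{"tx":0.2,"ty":0.7,"tz":0.7,"roll":0,"jaw":0.28},{"tx":0,"ty":0,"tz":0.7,"roll":0,"jaw":0.28},{"tx":0,"ty":0,"tz":0,"roll":0,"jaw":0.28},{"tx":0,"ty":0,"tz":0,"roll":0,"jaw":0.28}]'
python3 - <<'E'
from h import *
go([(.067,-.312,.023),(.04,-.12,.023),(.04,.005,.023)])
E
```

```text
time_s: 5.1
position: [0.6836, -0.0686, 0.0282]
tcp_rot: [[-0.221, 0.975, 0.001], [0.975, 0.221, -0.0], [-0.0, 0.001, -1.0]]
force: [0.0, -0.3, 1.0]
opening: 0.279
grasp_force: 0.0
yaw 102.77 tcp bay [ 0.07   -0.3424] z 0.0282 open 0.27878311794379523 t 5.1 F [ 0.  -0.3  1. ]
(0.067, -0.312, 0.023) [ 3.04 -0.3   0.52]
(0.04, -0.12, 0.023) [ 1.92e+01 -2.68e+00 -1.00e-02]
(0.04, 0.005, 0.023) [ 1.25e+01  1.00e-02 -1.00e-02]
```

```bash
python3 -m jog '[{"tx":0.8,"ty":-0.1,"tz":0.4,"roll":0,"jaw":0.28},{"tx":0.8,"ty":-0.1,"tz":0,"roll":0,"jaw":0.28},{"tx":0.8,"ty":-0.1,"tz":0,"roll":0,"jaw":0.28},{"tx":1,"ty":0,"tz":0,"roll":0,"jaw":0.28},{"tx":1.2,"ty":-0.1,"tz":0,"roll":0,"jaw":0.28},{"tx":1.5,"ty":-0.2,"tz":0,"roll":0,"jaw":0.28},{"tx":1.5,"ty":-0.3,"tz":0,"roll":0,"jaw":0.28},{"tx":1.5,"ty":-0.3,"tz":0,"roll":0,"jaw":0.28}]'
python3 - <<'E'
from h import *
go([(.04,-.12,.023),(.04,.005,.023)])
for n in('top','scene'):
    for x in caps(capture(n),box=(.2,.7,-.35,.4)): print(n,x,tobay(x[2]).round(4))
E
```

```text
time_s: 5.9
position: [0.6507, 0.0191, 0.0236]
tcp_rot: [[-0.222, 0.975, -0.0], [0.975, 0.222, 0.0], [0.0, -0.0, -1.0]]
force: [0.2, 0.4, 0.2]
opening: 0.277
grasp_force: 0.1
yaw 102.8 tcp bay [ 0.0572 -0.2496] z 0.0236 open 0.2765479380065245 t 5.9 F [0.2 0.4 0.2]
(0.04, -0.12, 0.023) [12.96 -1.7   0.06]
(0.04, 0.005, 0.023) [12.5   0.02  0.  ]
top (array([425.4, 297.5]), 116, array([ 0.4972, -0.2291,  0.012 ])) [-0.1471 -0.458 ]
scene (array([251.1, 180.4]), 129, array([ 0.4956, -0.2297,  0.012 ])) [-0.1488 -0.4582]
scene (array([335.9, 196.8]), 136, array([0.4397, 0.0088, 0.012 ])) [-0.1509 -0.2132]
scene (array([414.5, 254.2]), 493, array([0.5246, 0.2746, 0.012 ])) [-0.0096  0.0274]
scene (array([312.6, 252.6]), 133, array([0.6421, 0.0491, 0.012 ])) [ 0.0554 -0.2184]
```

```bash
python3 -m jog '[{"tx":1.5,"ty":-0.2,"tz":0,"roll":0,"jaw":0.28},{"tx":1.5,"ty":-0.2,"tz":0,"roll":0,"jaw":0.28},{"tx":1.5,"ty":-0.2,"tz":0,"roll":0,"jaw":0.28},{"tx":1.5,"ty":-0.2,"tz":0,"roll":0,"jaw":0.28},{"tx":1.5,"ty":-0.2,"tz":0,"roll":0,"jaw":0.28},{"tx":1.5,"ty":-0.2,"tz":0,"roll":0,"jaw":0.28},{"tx":1.3,"ty":-0.1,"tz":0,"roll":0,"jaw":0.28},{"tx":1.0,"ty":0,"tz":0,"roll":0,"jaw":0.28}]'
python3 - <<'E'
from h import *
go([(.04,-.12,.023),(.04,-.005,.023)])
for n in('scene','top'):
    for x in caps(capture(n),box=(.2,.7,-.15,.4)): print(n,x,tobay(x[2]).round(4))
E
```

```text
time_s: 6.8
position: [0.6131, 0.1263, 0.0235]
tcp_rot: [[-0.222, 0.975, -0.0], [0.975, 0.222, 0.0], [0.0, -0.0, -1.0]]
force: [0.1, -0.4, -0.7]
opening: 0.278
grasp_force: 0.2
yaw 102.82 tcp bay [ 0.0441 -0.1368] z 0.0235 open 0.2776408238546928 t 6.8 F [ 0.1 -0.4 -0.7]
(0.04, -0.12, 0.023) [ 1.68 -0.41  0.05]
(0.04, -0.005, 0.023) [11.5   0.02  0.  ]
scene (array([414.6, 254.3]), 494, array([0.5248, 0.275 , 0.012 ])) [-0.0093  0.0277]
scene (array([358.2, 258.8]), 85, array([0.6052, 0.1575, 0.012 ])) [ 0.0433 -0.1046]
top (array([325.2, 316.1]), 64, array([0.4414, 0.0086, 0.012 ])) [-0.1493 -0.2138]
```

Tracking well. The cap sits about 26 mm ahead of the TCP.

```bash
python3 -m jog '[{"tx":1.3,"ty":-0.2,"tz":0,"roll":0,"jaw":0.28},{"tx":1.5,"ty":-0.1,"tz":0,"roll":0,"jaw":0.28},{"tx":1.5,"ty":0,"tz":0,"roll":0,"jaw":0.28},{"tx":1.5,"ty":0,"tz":0,"roll":0,"jaw":0.28},{"tx":1.5,"ty":0,"tz":0,"roll":0,"jaw":0.28},{"tx":1.5,"ty":0,"tz":0,"roll":0,"jaw":0.28},{"tx":1.2,"ty":0,"tz":0,"roll":0,"jaw":0.28},{"tx":1.0,"ty":0,"tz":0,"roll":0,"jaw":0.28}]' >/dev/null
python3 -m jog '[{"tx":0.8,"ty":0,"tz":0,"roll":0,"jaw":0.28},{"tx":0.6,"ty":0,"tz":0,"roll":0,"jaw":0.28},{"tx":0.3,"ty":0,"tz":0,"roll":0,"jaw":0.28},{"tx":0,"ty":0,"tz":0,"roll":0,"jaw":0.28}]'
python3 - <<'E'
from h import *
go([(.04,-.075,.023),(.04,-.07,.12),(-.147,-.51,.10),(-.147,-.51,.023)])
E
```

```text
time_s: 8.1
position: [0.5827, 0.2483, 0.0235]
tcp_rot: [[-0.221, 0.975, -0.0], [0.975, 0.221, -0.0], [-0.0, -0.0, -1.0]]
force: [0.8, 0.6, -0.7]
opening: 0.28
grasp_force: 0.0
yaw 102.79 tcp bay [ 0.0413 -0.0111] z 0.0235 open 0.2804724031020505 t 8.1 F [ 0.8  0.6 -0.7]
(0.04, -0.075, 0.023) [-6.39 -0.14  0.05]
(0.04, -0.07, 0.12) [ 0.5  0.  -9.7]
(-0.147, -0.51, 0.1) [-43.97 -18.77   2.  ]
(-0.147, -0.51, 0.023) [0.  0.  7.7]
```

```bash
python3 -m jog '[{"tx":-2,"ty":0,"tz":0,"roll":0,"jaw":0.28},{"tx":-3,"ty":0,"tz":-1,"roll":0,"jaw":0.28},{"tx":-3,"ty":0,"tz":-3,"roll":0,"jaw":0.28},{"tx":-3,"ty":-1.5,"tz":-3,"roll":0,"jaw":0.28},{"tx":-3.5,"ty":-1.5,"tz":-3,"roll":0,"jaw":0.28},{"tx":-4,"ty":-1.9,"tz":0,"roll":0,"jaw":0.28},{"tx":-4,"ty":-1.9,"tz":0,"roll":0,"jaw":0.28},{"tx":-4,"ty":-1.9,"tz":0,"roll":0,"jaw":0.28}]' >/dev/null
python3 -m jog '[{"tx":-4,"ty":-1.9,"tz":0,"roll":0,"jaw":0.28},{"tx":-4,"ty":-1.9,"tz":0,"roll":0,"jaw":0.28},{"tx":-4,"ty":-1.9,"tz":0,"roll":0,"jaw":0.28},{"tx":-4,"ty":-1.9,"tz":0,"roll":0,"jaw":0.28},{"tx":-4,"ty":-1.9,"tz":0,"roll":0,"jaw":0.28},{"tx":-3,"ty":-0.5,"tz":0,"roll":0,"jaw":0.28},{"tx":0,"ty":0,"tz":0,"roll":0,"jaw":0.28},{"tx":0,"ty":0,"tz":0,"roll":0,"jaw":0.28}]'
python3 - <<'E'
from h import *
go([(-.147,-.51,.10),(-.147,-.51,.023)])
for n in('top','scene'):
    for x in caps(capture(n),box=(.2,.7,-.35,.4)): print(n,x,tobay(x[2]).round(4))
E
```

```text
time_s: 9.7
position: [0.5092, -0.2769, 0.1234]
tcp_rot: [[-0.219, 0.976, -0.0], [0.976, 0.219, 0.001], [0.001, -0.0, -1.0]]
force: [0.1, 0.8, 0.3]
opening: 0.279
grasp_force: 0.0
yaw 102.62 tcp bay [-0.1459 -0.5073] z 0.1234 open 0.27867419539435007 t 9.7 F [0.1 0.8 0.3]
(-0.147, -0.51, 0.1) [-0.27 -0.11  2.34]
(-0.147, -0.51, 0.023) [-0.   0.   7.7]
top (array([222.1, 255.4]), 60, array([0.5753, 0.2677, 0.012 ])) [0.0383 0.0095]
top (array([323.2, 314.4]), 60, array([0.445 , 0.0134, 0.012 ])) [-0.1447 -0.2099]
scene (array([251.1, 180.3]), 130, array([ 0.4955, -0.2299,  0.012 ])) [-0.1489 -0.4584]
scene (array([335.9, 196.8]), 136, array([0.4397, 0.0088, 0.012 ])) [-0.1509 -0.2132]
scene (array([412.3, 258.1]), 671, array([0.5389, 0.2746, 0.012 ])) [0.0043 0.0242]
```

```bash
python3 -m jog '[{"tx":-0.2,"ty":-0.1,"tz":2,"roll":0,"jaw":0.28},{"tx":0,"ty":0,"tz":3,"roll":0,"jaw":0.28},{"tx":0,"ty":0,"tz":3,"roll":0,"jaw":0.28},{"tx":0,"ty":0,"tz":1.5,"roll":0,"jaw":0.28},{"tx":0,"ty":0,"tz":0.4,"roll":0,"jaw":0.28},{"tx":0,"ty":0,"tz":0,"roll":0,"jaw":0.28},{"tx":0,"ty":0,"tz":0,"roll":0,"jaw":0.28}]'
python3 - <<'E'
from h import *
go([(-.148,-.484,.023),(-.04,-.15,.023),(-.04,.0,.023)])
E
```

```text
time_s: 10.5
position: [0.5101, -0.2784, 0.0256]
tcp_rot: [[-0.222, 0.975, 0.002], [0.975, 0.222, -0.001], [-0.002, 0.001, -1.0]]
force: [-0.0, 0.3, 0.1]
opening: 0.28
grasp_force: 0.0
yaw 102.81 tcp bay [-0.1453 -0.5089] z 0.0256 open 0.27951653921449665 t 10.5 F [-0.   0.3  0.1]
(-0.148, -0.484, 0.023) [ 2.49 -0.26  0.26]
(-0.04, -0.15, 0.023) [33.38 10.86 -0.04]
(-0.04, 0.0, 0.023) [15.    0.03 -0.02]
```

```bash
python3 -m jog '[{"tx":0.6,"ty":-0.3,"tz":0.2,"roll":0,"jaw":0.28},{"tx":0.8,"ty":0,"tz":0,"roll":0,"jaw":0.28},{"tx":0.8,"ty":0,"tz":0,"roll":0,"jaw":0.28},{"tx":1,"ty":0.1,"tz":0,"roll":0,"jaw":0.28},{"tx":1.2,"ty":0.3,"tz":0,"roll":0,"jaw":0.28},{"tx":1.5,"ty":0.5,"tz":0,"roll":0,"jaw":0.28},{"tx":1.6,"ty":0.5,"tz":0,"roll":0,"jaw":0.28},{"tx":1.6,"ty":0.5,"tz":0,"roll":0,"jaw":0.28}]' >/dev/null
python3 -m jog '[{"tx":1.6,"ty":0.5,"tz":0,"roll":0,"jaw":0.28},{"tx":1.6,"ty":0.5,"tz":0,"roll":0,"jaw":0.28},{"tx":1.6,"ty":0.5,"tz":0,"roll":0,"jaw":0.28},{"tx":1.6,"ty":0.5,"tz":0,"roll":0,"jaw":0.28},{"tx":1.6,"ty":0.5,"tz":0,"roll":0,"jaw":0.28},{"tx":1.6,"ty":0.5,"tz":0,"roll":0,"jaw":0.28},{"tx":1.6,"ty":0.5,"tz":0,"roll":0,"jaw":0.28},{"tx":1.6,"ty":0.5,"tz":0,"roll":0,"jaw":0.28}]'
python3 - <<'E'
from h import *
go([(-.04,-.15,.023),(-.04,.0,.023)])
for n in('scene','top'):
    for x in caps(capture(n),box=(.2,.7,-.35,.4)): print(n,x,tobay(x[2]).round(4))
E
```

```text
time_s: 12.1
position: [0.5154, -0.0507, 0.0225]
tcp_rot: [[-0.221, 0.975, -0.0], [0.975, 0.221, 0.0], [0.0, -0.0, -1.0]]
force: [0.1, -0.4, 0.6]
opening: 0.28
grasp_force: 0.3
yaw 102.79 tcp bay [-0.0901 -0.288 ] z 0.0225 open 0.2799341646082818 t 12.1 F [ 0.1 -0.4  0.6]
(-0.04, -0.15, 0.023) [13.79  5.03 -0.04]
(-0.04, 0.0, 0.023) [15.    0.02  0.  ]
scene (array([335.9, 196.8]), 136, array([0.4397, 0.0088, 0.012 ])) [-0.1509 -0.2132]
scene (array([312.8, 208. ]), 124, array([ 0.5068, -0.0256,  0.012 ])) [-0.093  -0.2616]
scene (array([412.2, 258.1]), 670, array([0.539 , 0.2744, 0.012 ])) [0.0044 0.024 ]
```

```bash
python3 -m jog '[{"tx":1.3,"ty":0.6,"tz":0,"roll":0,"jaw":0.28},{"tx":1.5,"ty":0.6,"tz":0,"roll":0,"jaw":0.28},{"tx":1.5,"ty":0.6,"tz":0,"roll":0,"jaw":0.28},{"tx":1.5,"ty":0.6,"tz":0,"roll":0,"jaw":0.28},{"tx":1.5,"ty":0.6,"tz":0,"roll":0,"jaw":0.28},{"tx":1.5,"ty":0.6,"tz":0,"roll":0,"jaw":0.28},{"tx":1.5,"ty":0.6,"tz":0,"roll":0,"jaw":0.28},{"tx":1.5,"ty":0.4,"tz":0,"roll":0,"jaw":0.28}]'
python3 - <<'E'
from h import *
go([(-.04,-.15,.023),(-.04,-0.01,.023)])
for x in caps(capture('scene'),box=(.2,.7,-.35,.4)): print(x,tobay(x[2]).round(4))
E
```

```text
time_s: 13.0
position: [0.5348, 0.0739, 0.0225]
tcp_rot: [[-0.22, 0.975, 0.001], [0.975, 0.22, 0.0], [-0.0, 0.001, -1.0]]
force: [-0.3, -1.1, 0.1]
opening: 0.28
grasp_force: 0.0
yaw 102.73 tcp bay [-0.0438 -0.1707] z 0.0225 open 0.28028260210292144 t 13.0 F [-0.3 -1.1  0.1]
(-0.04, -0.15, 0.023) [ 2.07  0.38 -0.05]
(-0.04, -0.01, 0.023) [ 1.4e+01  1.0e-02 -0.0e+00]
(array([412.3, 258.1]), 672, array([0.5388, 0.2745, 0.012 ])) [0.0042 0.0242]
(array([352.9, 230.1]), 92, array([0.5263, 0.1034, 0.012 ])) [-0.0456 -0.14  ]
```

```bash
python3 -m jog '[{"tx":1.3,"ty":0.3,"tz":0,"roll":0,"jaw":0.28},{"tx":1.5,"ty":0,"tz":0,"roll":0,"jaw":0.28},{"tx":1.5,"ty":0,"tz":0,"roll":0,"jaw":0.28},{"tx":1.5,"ty":0,"tz":0,"roll":0,"jaw":0.28},{"tx":1.5,"ty":0,"tz":0,"roll":0,"jaw":0.28},{"tx":1.5,"ty":0,"tz":0,"roll":0,"jaw":0.28},{"tx":1.5,"ty":0,"tz":0,"roll":0,"jaw":0.28},{"tx":1.5,"ty":0,"tz":0,"roll":0,"jaw":0.28}]' >/dev/null
python3 -m jog '[{"tx":1.5,"ty":0,"tz":0,"roll":0,"jaw":0.28},{"tx":1.2,"ty":0,"tz":0,"roll":0,"jaw":0.28},{"tx":0.8,"ty":0,"tz":0,"roll":0,"jaw":0.28},{"tx":0.5,"ty":0,"tz":0,"roll":0,"jaw":0.28},{"tx":0,"ty":0,"tz":0,"roll":0,"jaw":0.28}]'
python3 - <<'E'
from h import *
go([(-.04,-.08,.023)])
E
```

```text
time_s: 14.35
position: [0.5021, 0.2283, 0.0226]
tcp_rot: [[-0.222, 0.975, 0.0], [0.975, 0.222, 0.0], [-0.0, 0.0, -1.0]]
force: [-0.3, -1.0, -0.0]
opening: 0.278
grasp_force: 0.0
yaw 102.82 tcp bay [-0.0417 -0.0128] z 0.0226 open 0.2777358029059549 t 14.35 F [-0.3 -1.  -0. ]
(-0.04, -0.08, 0.023) [-6.72  0.16 -0.04]
```

```bash
python3 -m jog '[{"tx":-2,"ty":0,"tz":0,"roll":0,"jaw":0.28},{"tx":-3,"ty":0,"tz":-1,"roll":0,"jaw":0.28},{"tx":-3,"ty":0,"tz":-3,"roll":0,"jaw":0.28},{"tx":-3,"ty":0,"tz":-4,"roll":0,"jaw":0.28},{"tx":-3.5,"ty":-3.4,"tz":0,"roll":0,"jaw":0.28},{"tx":-3.5,"ty":-3.4,"tz":0,"roll":0,"jaw":0.28},{"tx":-3.5,"ty":-3.4,"tz":0,"roll":0,"jaw":0.28},{"tx":-3,"ty":-3.4,"tz":0,"roll":0,"jaw":0.28}]' >/dev/null
python3 -m jog '[{"tx":0,"ty":0,"tz":0,"roll":0.122,"jaw":0.28},{"tx":0,"ty":0,"tz":0,"roll":0.122,"jaw":0.28},{"tx":0,"ty":0,"tz":0,"roll":0.122,"jaw":0.28},{"tx":0,"ty":0,"tz":0,"roll":0.122,"jaw":0.28},{"tx":0,"ty":0,"tz":0,"roll":0.122,"jaw":0.28},{"tx":0,"ty":0,"tz":0,"roll":0,"jaw":0.28},{"tx":0,"ty":0,"tz":0,"roll":0,"jaw":0.28}]'
python3 - <<'E'
from h import *
go([(-.18,-.256,.10),(-.18,-.256,.023)])
for n in('top','scene'):
    for x in caps(capture(n),box=(.2,.7,-.35,.4)): print(n,x,tobay(x[2]).round(4))
E
```

```text
time_s: 15.85
position: [0.4238, -0.0416, 0.1026]
tcp_rot: [[0.376, 0.927, 0.0], [0.927, -0.376, -0.0], [-0.0, 0.0, -1.0]]
force: [0.7, 0.5, -0.8]
opening: 0.282
grasp_force: 0.0
yaw 67.94 tcp bay [-0.1775 -0.2589] z 0.1026 open 0.2815829854169004 t 15.85 F [ 0.7  0.5 -0.8]
(-0.18, -0.256, 0.1) [ 0.09 -0.37  0.26]
(-0.18, -0.256, 0.023) [ 0.  -0.   7.7]
top (array([222. , 255.7]), 54, array([0.5743, 0.2679, 0.012 ])) [0.0374 0.0099]
scene (array([335.9, 196.8]), 136, array([0.4397, 0.0088, 0.012 ])) [-0.1509 -0.2132]
scene (array([412.2, 258.1]), 668, array([0.539 , 0.2743, 0.012 ])) [0.0044 0.0239]
scene (array([411.2, 243.1]), 154, array([0.4949, 0.253 , 0.012 ])) [-0.0433  0.0128]
```

```bash
python3 -m jog '[{"tx":0,"ty":-0.35,"tz":2,"roll":0,"jaw":0.28},{"tx":0,"ty":0,"tz":2.5,"roll":0,"jaw":0.28},{"tx":0,"ty":0,"tz":2,"roll":0,"jaw":0.28},{"tx":0,"ty":0,"tz":1,"roll":0,"jaw":0.28},{"tx":0,"ty":0,"tz":0.3,"roll":0,"jaw":0.28},{"tx":0,"ty":0,"tz":0,"roll":0,"jaw":0.28},{"tx":0,"ty":0,"tz":0,"roll":0,"jaw":0.28}]'
python3 - <<'E'
from h import *
d=np.array([.57,.82])*.026
go([np.append(np.array(q)-d,.023) for q in [(-.15,-.2137),(-.03,-.085),(0,-.025)]])
E
```

```text
time_s: 16.65
position: [0.4209, -0.04, 0.0251]
tcp_rot: [[0.377, 0.926, 0.001], [0.926, -0.377, -0.0], [0.0, 0.001, -1.0]]
force: [-0.5, -0.5, -0.2]
opening: 0.277
grasp_force: 0.0
yaw 67.84 tcp bay [-0.18   -0.2567] z 0.0251 open 0.2774348007683017 t 16.65 F [-0.5 -0.5 -0.2]
[-0.16482 -0.23502  0.023  ] [2.64 0.   0.21]
[-0.04482 -0.10632  0.023  ] [17.42  2.49  0.  ]
[-0.01482 -0.04632  0.023  ] [ 6.64 -0.97 -0.  ]
```

```bash
python3 -m jog '[{"tx":0.6,"ty":0,"tz":0.2,"roll":0,"jaw":0.28},{"tx":0.8,"ty":0,"tz":0,"roll":0,"jaw":0.28},{"tx":0.8,"ty":0,"tz":0,"roll":0,"jaw":0.28},{"tx":1,"ty":0,"tz":0,"roll":0,"jaw":0.28},{"tx":1.2,"ty":0.2,"tz":0,"roll":0,"jaw":0.28},{"tx":1.4,"ty":0.2,"tz":0,"roll":0,"jaw":0.28},{"tx":1.5,"ty":0.2,"tz":0,"roll":0,"jaw":0.28},{"tx":1.5,"ty":0.2,"tz":0,"roll":0,"jaw":0.28}]' >/dev/null
python3 -m jog '[{"tx":1.5,"ty":0.3,"tz":0,"roll":0,"jaw":0.28},{"tx":1.5,"ty":0.3,"tz":0,"roll":0,"jaw":0.28},{"tx":1.5,"ty":0.3,"tz":0,"roll":0,"jaw":0.28},{"tx":1.5,"ty":0.3,"tz":0,"roll":0,"jaw":0.28},{"tx":1.5,"ty":0.2,"tz":0,"roll":0,"jaw":0.28}]'
python3 - <<'E'
from h import *
d=np.array([.57,.82])*.026
go([np.append(np.array(q)-d,.023) for q in [(-.03,-.085),(0,-.022)]])
for x in caps(capture('scene'),box=(.2,.7,-.35,.4)): print(x,tobay(x[2]).round(4))
E
```

```text
time_s: 17.95
position: [0.5032, 0.1039, 0.0226]
tcp_rot: [[0.377, 0.926, 0.0], [0.926, -0.377, -0.0], [0.0, 0.0, -1.0]]
force: [0.4, -0.5, 0.3]
opening: 0.279
grasp_force: 0.2
yaw 67.83 tcp bay [-0.068  -0.1345] z 0.0226 open 0.2790208837098642 t 17.95 F [ 0.4 -0.5  0.3]
[-0.04482 -0.10632  0.023  ] [ 3.63  0.29 -0.04]
[-0.01482 -0.04332  0.023  ] [ 6.88 -1.14  0.  ]
(array([412.2, 258.2]), 668, array([0.5391, 0.2744, 0.012 ])) [0.0045 0.024 ]
(array([363.2, 228.8]), 161, array([0.5093, 0.1249, 0.012 ])) [-0.0575 -0.1153]
(array([411.2, 243.1]), 154, array([0.4949, 0.253 , 0.012 ])) [-0.0433  0.0128]
```

```bash
python3 -m jog '[{"tx":1.2,"ty":0.1,"tz":0,"roll":0,"jaw":0.28},{"tx":1.2,"ty":0.1,"tz":0,"roll":0,"jaw":0.28},{"tx":1.2,"ty":0.1,"tz":0,"roll":0,"jaw":0.28},{"tx":1.3,"ty":-0.2,"tz":0,"roll":0,"jaw":0.28},{"tx":1.3,"ty":-0.2,"tz":0,"roll":0,"jaw":0.28},{"tx":1.2,"ty":-0.2,"tz":0,"roll":0,"jaw":0.28},{"tx":1.2,"ty":-0.2,"tz":0,"roll":0,"jaw":0.28},{"tx":1,"ty":-0.2,"tz":0,"roll":0,"jaw":0.28}]' >/dev/null
python3 -m jog '[{"tx":0.7,"ty":-0.1,"tz":0,"roll":0,"jaw":0.28},{"tx":0.4,"ty":0,"tz":0,"roll":0,"jaw":0.28},{"tx":0,"ty":0,"tz":0,"roll":0,"jaw":0.28}]'
python3 - <<'E'
from h import *
go([])
c=capture('scene')
for x in caps(c,box=(.2,.7,-.35,.4)): print(x,tobay(x[2]).round(4))
cv2.imwrite('pics/s3.png',cv2.resize(c['img'][190:310,340:480,::-1],None,fx=4,fy=4))
E
```

```text
time_s: 19.1
position: [0.5356, 0.2053, 0.0225]
tcp_rot: [[0.377, 0.926, 0.0], [0.926, -0.377, 0.0], [0.0, 0.0, -1.0]]
force: [-0.7, -0.1, -0.4]
opening: 0.282
grasp_force: 0.0
yaw 67.86 tcp bay [-0.0141 -0.0427] z 0.0225 open 0.2816383882024666 t 19.1 F [-0.7 -0.1 -0.4]
(array([413.8, 262.7]), 589, array([0.5506, 0.2835, 0.012 ])) [0.0177 0.0304]
(array([411.2, 243.1]), 154, array([0.4949, 0.253 , 0.012 ])) [-0.0433  0.0128]
(array([394.4, 252.3]), 167, array([0.543 , 0.2277, 0.012 ])) [-0.002  -0.0224]
```

View pics/s3.png

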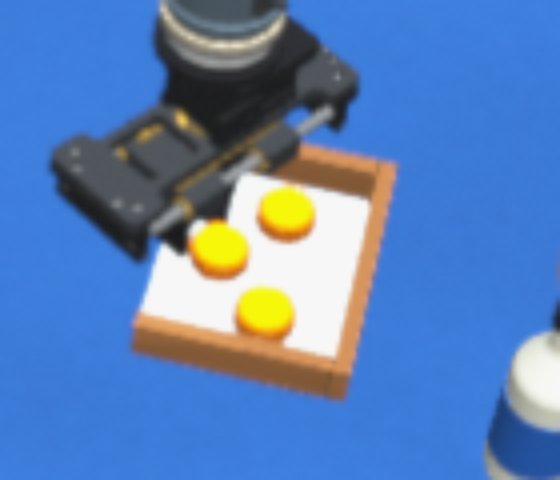

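The crop shows all three caps flat inside the bay, at crop positions (287,212), (219,248) and (265,312). I'll back the hand straight out, lift it clear and check.

```bash
python3 -m jog '[{"tx":-1.5,"ty":0,"tz":0,"roll":0,"jaw":0.28},{"tx":-2.5,"ty":0,"tz":0,"roll":0,"jaw":0.28},{"tx":-3,"ty":0,"tz":-2,"roll":0,"jaw":0.28},{"tx":-3,"ty":0,"tz":-4,"roll":0,"jaw":0.28},{"tx":-3,"ty":0,"tz":-4,"roll":0,"jaw":0.28},{"tx":-2,"ty":0,"tz":-4,"roll":0,"jaw":0.28},{"tx":0,"ty":0,"tz":0,"roll":0,"jaw":0.28},{"tx":0,"ty":0,"tz":0,"roll":0,"jaw":0.28}]'
python3 - <<'E'
from h import *
go([])
for n in('top','scene'):
    c=capture(n)
    for x in caps(c,box=(.2,.7,-.35,.4)): print(n,x,tobay(x[2]).round(4))
    if n=='scene': cv2.imwrite('pics/s4.png',c['img'][:,:,::-1])
E
```

```text
time_s: 19.95
position: [0.4785, 0.0647, 0.1634]
tcp_rot: [[0.38, 0.925, 0.002], [0.925, -0.38, -0.0], [0.0, 0.002, -1.0]]
force: [-0.1, 0.6, -0.1]
opening: 0.281
grasp_force: 0.0
yaw 67.69 tcp bay [-0.1007 -0.1673] z 0.1634 open 0.2805944039021032 t 19.95 F [-0.1  0.6 -0.1]
top (array([222. , 255.6]), 58, array([0.5747, 0.2678, 0.012 ])) [0.0378 0.0097]
scene (array([412.2, 258.2]), 670, array([0.5391, 0.2744, 0.012 ])) [0.0045 0.024 ]
scene (array([411.2, 243.1]), 154, array([0.4949, 0.253 , 0.012 ])) [-0.0433  0.0128]
scene (array([394.6, 252.7]), 155, array([0.5439, 0.2288, 0.012 ])) [-0.0009 -0.0215]
```

View pics/s4.png

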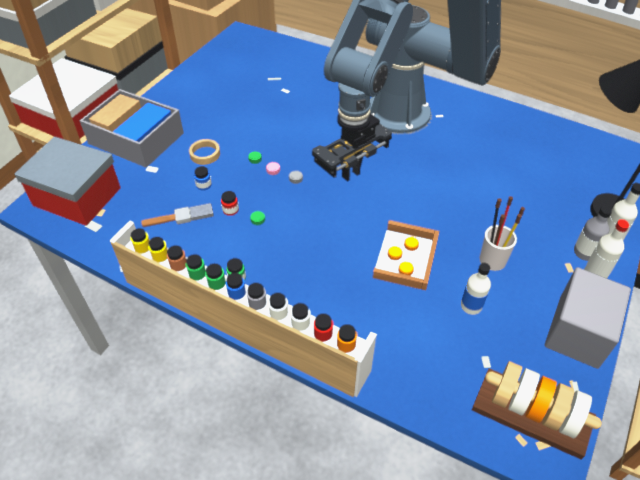

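The scene view shows the three caps in the bay at (411,243), (395,253) and (406,268). The jars, tape, brush, bottle and mug are where they started, and the hand is clear.

```bash
python3 -c "from rig import *;print(hand_in())"
```

```text
the job is handed in; nothing more can be done
None
```

I swept all three orange caps into the bay, where they lie flat at least 20 mm inside the judged mouth limit; the jars, tape, brush, bottle and mug look unmoved in the final picture, the hand is clear, and the job was handed in at about 20 s (no verdict was returned).

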